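# Find the hand wheel that binds and mark its block

## Task

One of the three steel hand wheels binds in its bearing; feel for it by pushing each wheel gently on its knob, give the two that run freely a quarter turn or more, but as soon as you feel a wheel drag stop, and do not force it round. Then stand the wooden bench dog upright in the pocket of the block whose wheel binds, let go of it, and leave the other tools where they lie.

Things in the scene. Friction and masses are not known exactly. Their poses are not given: they have to be found in the camera images.
- block_a: Bearing block of wheel a (the right-hand one seen from the robot), fixed to the bench: an aluminium base plate 165 x 100 x 12 mm with a round grey bearing housing, 48 mm across, rising to 32 mm, under the wheel. Origin on the wheel's axis at bench level; +z up; the plate reaches from 50 mm on the +x side of the axis to 115 mm on the -x side (towards the robot), 50 mm to either side.
- pocket_a (a point): Floor of the marking pocket of block a, its centre: a round recess 40 mm across, 6 mm deep, in the top of the plate, 90 mm from the wheel's axis along the block's -x. The floor is 6 mm above the bench.
- knob_a (a point): The finger knob of wheel a, at the middle of its height: an upright black knob 14 mm across and 32 mm high (46 to 78 mm above the bench) fixed on the wheel, 33 mm from its axis. Moves round with the wheel.
- spin_a (a joint): Angle of wheel a in rad, no stops, counter-clockwise from above positive; starts within 0.25 of zero (at zero the knob is on the block's +x side). A free wheel needs under 1 N at its knob and coasts for up to about a second when spun; the binding one gives only at about 6 to 10 N square to the knob radius (more if pushed slanting), drags at that force and stops where left. Which one binds changes; they look alike.
- wheel_a: Wheel a with its knob: a flat steel hand wheel 90 mm across and 14 mm thick on an upright axis, its rim 32 to 46 mm above the bench (hub 49 mm). Origin on the axis at the wheel's underside, 32 mm above the bench; turns with the wheel, x towards its knob.
- block_b: Bearing block of wheel b (the middle one seen from the robot), fixed to the bench: an aluminium base plate 165 x 100 x 12 mm with a round grey bearing housing, 48 mm across, rising to 32 mm, under the wheel. Origin on the wheel's axis at bench level; +z up; the plate reaches from 50 mm on the +x side of the axis to 115 mm on the -x side (towards the robot), 50 mm to either side.
- pocket_b (a point): Floor of the marking pocket of block b, its centre: a round recess 40 mm across, 6 mm deep, in the top of the plate, 90 mm from the wheel's axis along the block's -x. The floor is 6 mm above the bench.
- knob_b (a point): The finger knob of wheel b, at the middle of its height: an upright black knob 14 mm across and 32 mm high (46 to 78 mm above the bench) fixed on the wheel, 33 mm from its axis. Moves round with the wheel.
- spin_b (a joint): Angle of wheel b in rad, no stops, counter-clockwise from above positive; starts within 0.25 of zero (at zero the knob is on the block's +x side). A free wheel needs under 1 N at its knob and coasts for up to about a second when spun; the binding one gives only at about 6 to 10 N square to the knob radius (more if pushed slanting), drags at that force and stops where left. Which one binds changes; they look alike.
- wheel_b: Wheel b with its knob: a flat steel hand wheel 90 mm across and 14 mm thick on an upright axis, its rim 32 to 46 mm above the bench (hub 49 mm). Origin on the axis at the wheel's underside, 32 mm above the bench; turns with the wheel, x towards its knob.
- block_c: Bearing block of wheel c (the left-hand one seen from the robot), fixed to the bench: an aluminium base plate 165 x 100 x 12 mm with a round grey bearing housing, 48 mm across, rising to 32 mm, under the wheel. Origin on the wheel's axis at bench level; +z up; the plate reaches from 50 mm on the +x side of the axis to 115 mm on the -x side (towards the robot), 50 mm to either side.
- pocket_c (a point): Floor of the marking pocket of block c, its centre: a round recess 40 mm across, 6 mm deep, in the top of the plate, 90 mm from the wheel's axis along the block's -x. The floor is 6 mm above the bench.
- knob_c (a point): The finger knob of wheel c, at the middle of its height: an upright black knob 14 mm across and 32 mm high (46 to 78 mm above the bench) fixed on the wheel, 33 mm from its axis. Moves round with the wheel.
- spin_c (a joint): Angle of wheel c in rad, no stops, counter-clockwise from above positive; starts within 0.25 of zero (at zero the knob is on the block's +x side). A free wheel needs under 1 N at its knob and coasts for up to about a second when spun; the binding one gives only at about 6 to 10 N square to the knob radius (more if pushed slanting), drags at that force and stops where left. Which one binds changes; they look alike.
- wheel_c: Wheel c with its knob: a flat steel hand wheel 90 mm across and 14 mm thick on an upright axis, its rim 32 to 46 mm above the bench (hub 49 mm). Origin on the axis at the wheel's underside, 32 mm above the bench; turns with the wheel, x towards its knob.
- bench_dog: The marker: a turned beech bench dog standing on the bench in front of the blocks, 54 mm tall, a wider round foot 27 mm across below (about 15 mm high) and a straight shank about 20 mm across above. Origin at the centre of its underside, z along it.
- sanding_block: Bystander, to be left alone: brown cork sanding block, 64 x 106 x 30 mm, loose on the bench. Origin at the centre of its underside.
- chuck_key: Bystander, to be left alone: steel chuck key with a cross bar, 70 x 68 x 16 mm, loose on the bench. Origin at the centre of its underside.
- offcut: Bystander, to be left alone: beech offcut, 30 x 100 x 22 mm, loose on the bench. Origin at the centre of its underside.
Things that resemble listed ones, but are neither listed nor needed, are in the scene too. What is meant by the bench_dog is not black, and is the smaller of those in its own colour.

How it is judged:
By the outcome, as a careful person would: the job done as asked, in the order asked, and still so for the second after the job is handed in, with the robot touching nothing.
It also fails if it takes over 61 s, if anything falls off the work surface, if the arm or the gripper's body presses on something with over 40 N, if the wrist force passes 120 N, or if a joint passes its speed limit or range.

## Robot

A 6-joint arm with a two-finger parallel gripper is mounted at the origin on a cart in front of the work surface, level with it; the furniture and walls round the work are solid. World frame = base frame: x ahead of the robot, y to its left, z up, the work surface at z = 0. Lengths are in mm, angles in degrees, forces in N, time in s.
With the tool pointing down it reaches from about 350 to 850 mm from the base axis. Payload 8.1 kg.
Tool frame: the origin (TCP) lies midway between the tips of the shut fingers; the grasp point (between the pads) lies 19 mm behind it (r.pinch_z is the distance from the TCP to the grasp point, in mm); z points along the fingers, y is the line along which they close (so a half turn about z gives the same grasp; the last joint's range is limited). The gripper opens to 85 mm and grips with 20 to 120 N. Pads are 22 mm wide; open, the fingers measure 114 mm over their backs; the gripper's body (76 mm by 85 mm) begins 54 mm behind the grasp point. The pads swing forward as they close: fully open they stand 13 mm farther back than shut.
Start: joints at [58.705, 7.471, 85.268, -0, 87.261, -4.893], TCP at [266.779, 537.433, 231.292] pointing down, gripper open.
Joint ranges: [-169.43, 169.43], [-51.17, 129.36], [1.28, 143.12], [-76.62, 256.62], [0, 156.53], [-152.29, 152.29]. Speed limits (degrees/s): [136.94, 136.94, 159.86, 180, 180, 180].

## Interface

Orientations are given as [roll, pitch, yaw] about the fixed x, y, z axes, in that order (R = Rz(yaw) Ry(pitch) Rx(roll)).
In Python, from bench import sensors, optics, job, r gives the robot as it stands.
- The arm moves only by the tool play_rows, never from a script. Its argument "motion" is a list that holds one entry, the list of rows, each a list of 6 numbers: the shift along the tool's x, y, z in cm, then the turn, a rotation vector about the tool's x, y, z in degrees. In form: [[[x, y, z, ax, ay, az], ...]]. A call has 1 to 5 rows; each row is the pose to reach, as a shift and turn from the pose commanded when the call began, along the tool's axes at that moment; what a row does not reach only later rows make up. A row lasts 1/10 s, in which the tool goes at most 50 mm and 8.59 degrees, less where a joint would pass 70% of its speed; a pose out of reach is approached as far as the arm can. A call with a gripper value outside its range is refused whole. "jaw" is the opening, from 0 (shut) to 1 (fully open), set as the call begins (left out, the last holds). The fingers move at their own pace and stop on an object; "squeeze" is the grip in N (left out, the last holds). Time passes only in rows, so rows that repeat a pose let the fingers close. It gives the time, the measured TCP pose, the force, the opening and the grip force at its end, in the units of the state.
- sensors.sense(): the state, without advancing time (a new reading comes with each control period).
- optics.snapshot(name): name is "scene" or "top" or "wrist"; returns a dict with "pixels" (480x640x3 uint8, red, green, blue), "mtx" (3x3 intrinsics, pixels), "k1" (the pictures are not rectified: a ray, as slopes to the right and down, at radius r is drawn at 1 + k1 r^2 times it, then the intrinsics apply), "R" (3x3) and "t" (3): a world point X has camera coordinates R X + t; the wrist camera has in their place "T_tool_cam" (4x4, takes a point from camera to tool coordinates, whose origin is the TCP and whose axes are the flange's). Camera axes: x right, y down, z forward; pixel columns grow to the right and rows downward; lengths in mm; the calibration is good to about 2 mm. A picture is of the moment at which its call begins: read the wrist's pose just before it. There is no depth.
- job.hand_in(): hands the job in; it is judged then, once.
The state is a dict: "time": time; "joint_pos": joint angles; "qd": joint speeds; "joint_efforts": joint torques, N m; "tool_pos": TCP position; "tcp_rot": TCP orientation; "ft_force": force on the tool from outside, world axes, zero at the start; "wrist_torque": the same for the moment, N m; "finger_gap": finger opening in mm; "grip_force": force on a finger pad.
Only numpy, scipy, OpenCV 4.12 (cv2) and the standard library are available. Lean on these libraries where they do the work, as an engineer would, in place of code of your own. Each camera call takes 0.05 s, during which the arm holds its last target. There are 200 camera calls.

## Working session

There is one attempt and no reset: what is moved stays moved. The work goes in short steps, Python scripts to look and compute and a tool call to move; the robot and the scene stay as the last step left them, time stands still between calls to the robot, and variables do not carry over. Pictures are saved under pics/ and viewed, at most 11 in all, crops included, and the job is handed in when it is done.

Besides the shell and the picture viewer there is one more tool, called in YAML: its name, and indented under it one key for each argument. play_rows: Moves the arm, as the interface text tells. Its arguments: {"type":"object","properties":{"motion":{"type":"array","items":{"type":"array","items":{"type":"array","items":{"type":"number"}}}},"jaw":{"type":"number"},"squeeze":{"type":"number"}},"required":["motion"]}

```bash
ls; mkdir -p pics; cat > h.py <<'E'
import numpy as np, cv2
from bench import sensors, optics, job, r
from scipy.spatial.transform import Rotation as Ro
def ray(s,uv,Rt=None):
    uv=np.float64(uv).reshape(-1,1,2)
    d=np.array([s['k1'],0,0,0],float)
    n=cv2.undistortPoints(uv,np.float64(s['mtx']),d).reshape(-1,2)
    c=np.c_[n,np.ones(len(n))]
    if 'R' in s: R=np.array(s['R']);t=np.array(s['t']);return -R.T@t, c@R
    st=sensors.sense();T=np.array(s['T_tool_cam']);W=np.eye(4)
    W[:3,:3]=Ro.from_euler('xyz',st['tcp_rot'],degrees=True).as_matrix();W[:3,3]=st['tool_pos']
    M=W@T;return M[:3,3], c@M[:3,:3].T
def onz(s,uv,z):
    o,d=ray(s,uv);return o+d*((z-o[2])/d[:,2])[:,None]
def proj(s,X):
    X=np.atleast_2d(np.float64(X));R=np.float64(s['R']);t=np.float64(s['t'])
    return cv2.projectPoints(X,cv2.Rodrigues(R)[0],t,np.float64(s['mtx']),np.array([s['k1'],0,0,0],float))[0].reshape(-1,2)
def save(n,s): cv2.imwrite(n,cv2.cvtColor(s['pixels'],cv2.COLOR_RGB2BGR))
E
python3 - <<'E'
from h import *
for n in ('top','scene'):
    s=optics.snapshot(n); save(f'pics/{n}0.png',s); np.save(f'{n}.npy',s,allow_pickle=True)
    print(n,s['k1'],ray(s,[[320,240]]))
print(sensors.sense())
E
```

```text
pics
top -0.11802327441589834 (array([ 355.8106225 ,  225.14317792, 1246.97611544]), array([[ 0.18547664, -0.00588188, -0.98265948]]))
scene -0.024776446548158148 (array([ -41.25908244, -312.68287224,  747.5489602 ]), array([[ 0.5756686 ,  0.51999888, -0.63107618]]))
{'time': 0.1, 'joint_pos': array([ 5.87048337e+01,  7.51282559e+00,  8.53241917e+01, -1.02871690e-03,
        8.72625733e+01, -4.89533789e+00]), 'qd': array([ 0.04633224, -0.08689829, -0.19418613, -0.00421659, -0.06452711,
        0.01550906]), 'joint_efforts': array([-1.13523015e-05, -5.70945883e+01, -5.01944268e+01, -1.51456325e-04,
        7.90970604e-03, -5.19604703e-05]), 'tool_pos': array([266.5196618 , 536.98491622, 230.31698715]), 'tcp_rot': array([-1.79900685e+02, -7.47493800e-03,  1.53600215e+02]), 'ft_force': array([-0.53096042, -0.56975502,  0.25645409]), 'wrist_torque': array([-0.01483433, -0.00321708,  0.03517067]), 'grip_force': 0.0, 'finger_gap': 85.5394609294248}
```

View pics/top0.png

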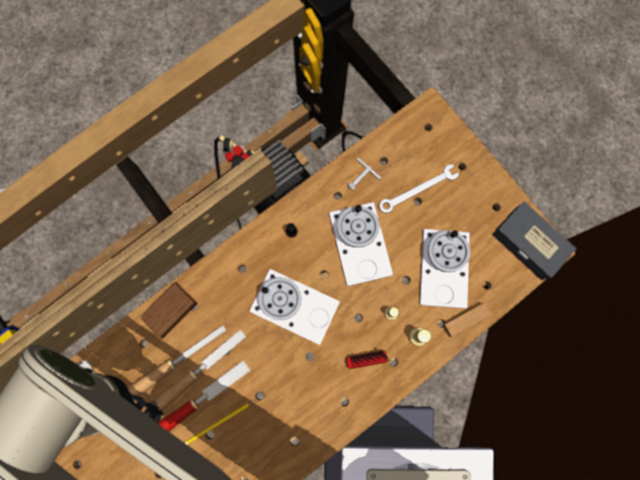

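View pics/scene0.png

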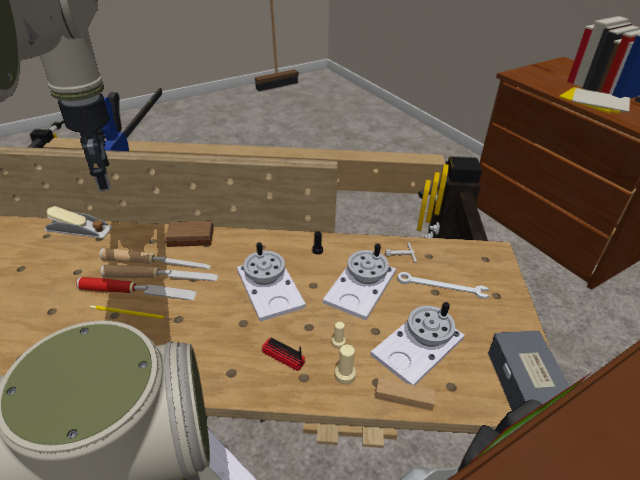

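The top view shows wheel a at (446,250), wheel b at (358,226) and wheel c at (279,299). The small beech dog is at (392,313), with a larger lookalike at (420,337) and a black one at (291,230). The scene view agrees.

```bash
cat > m.py <<'E'
from h import *
s=np.load('top.npy',allow_pickle=True).item(); im=s['pixels']; hsv=cv2.cvtColor(im,cv2.COLOR_RGB2HSV)
H,S,V=[hsv[...,i].astype(int) for i in range(3)]
m=((S<45)&(V>90)).astype(np.uint8)
for n,c in dict(a=(446,265),b=(362,243),c=(295,305)).items():
    w=np.zeros_like(m);cv2.circle(w,c,55,1,-1)
    q=cv2.morphologyEx(m*w,cv2.MORPH_OPEN,np.ones((5,5)))
    q=cv2.morphologyEx(q,cv2.MORPH_CLOSE,np.ones((9,9)))
    cs=max(cv2.findContours(q,0,1)[0],key=cv2.contourArea)
    P=onz(s,cs.reshape(-1,2),12)[:,:2]
    (cx,cy),wh,ang=cv2.minAreaRect(P.astype(np.float32))
    print(n,'rect',np.round([cx,cy,*wh,ang],1))
    g=cv2.resize(cv2.cvtColor(im,cv2.COLOR_RGB2GRAY)[c[1]-60:c[1]+60,c[0]-60:c[0]+60],None,fx=4,fy=4,interpolation=2)
    C=cv2.HoughCircles(g,cv2.HOUGH_GRADIENT,1,60,param1=120,param2=20,minRadius=32,maxRadius=100)
    for x,y,rr in (C[0][:6] if C is not None else []):
        uv=[(x+.5)/4-.5+c[0]-60,(y+.5)/4-.5+c[1]-60]; print('  circ',np.round(uv,1),round(rr/4,1),onz(s,[uv],46)[0].round(1),onz(s,[uv],12)[0].round(1))
    k=((V<50)&(w>0)).astype(np.uint8)
    n_,l,st,ce=cv2.connectedComponentsWithStats(k)
    for i in range(1,n_):
        if st[i,4]>15: print('  dark',st[i],ce[i].round(1),onz(s,[ce[i]],70)[0].round(1))
t=np.load('scene.npy',allow_pickle=True).item()
for nm,S_,c,R in (('top',s,(392,313),12),('scene',t,(339,334),18)):
    h=cv2.cvtColor(S_['pixels'],cv2.COLOR_RGB2HSV).astype(int)
    x,y=c; print(nm,h[y,x],h[y,x-R])
    k=((h[...,1]<115)&(h[...,2]>150)).astype(np.uint8);w=np.zeros_like(k);cv2.circle(w,c,R,1,-1);k*=w
    n_,l,st,ce=cv2.connectedComponentsWithStats(k)
    for i in range(1,n_):
        if st[i,4]>15: print('  dog',st[i],ce[i].round(1),onz(S_,[ce[i]],27)[0].round(1))
E
python3 m.py
python3 - <<'E'
import cv2
a=cv2.imread('pics/top0.png')[190:370,240:500];cv2.imwrite('pics/crop.png',cv2.resize(a,None,fx=3,fy=3,interpolation=2))
E
```

```text
a rect [535.1 -54.9 103.9 166.7  86.8]
  circ [447.8 251.5] 18.6 [565.1 -53.7  46. ] [571.1 -61.6  12. ]
  dark [451 231   6   6  28] [453.6 233.8] [598.9 -61.1  70. ]
b rect [584.4 130.2 166.7 101.3  15. ]
  circ [358. 226.] 21.2 [615.  137.9  46. ] [622.3 135.5  12. ]
  dark [355 206   6   6  25] [357.8 208.4] [647.6 140.7  70. ]
c rect [444.3 269.6 166.1 100.7  66.5]
  dark [262 288   5   4  18] [264.2 289.5] [472.  329.3  70. ]
top [ 28  35 246] [ 16 146 194]
  dog [386 307  13  13 110] [392.7 313.2] [433.3  60.7  27. ]
scene [ 22  75 149] [ 17 118 171]
  dog [325 317  32  35 394] [342.2 332.7] [439.7  58.8  27. ]
  dog [323 326  11   7  38] [328.5 328.4] [429.4  84.8  27. ]
```

View pics/crop.png

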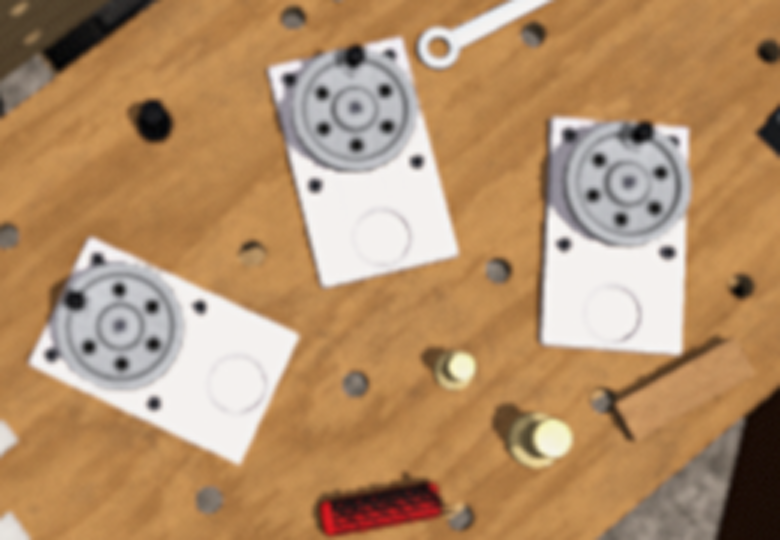

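The crop shows hubs a (629,181), b (355,107) and c (120,325). Pocket rings are at a (612,313), b (381,237) and c (237,384), and the dog top is at (461,367). Next I check these against the given dimensions.

```bash
cat > m2.py <<'E'
from h import *
s=np.load('top.npy',allow_pickle=True).item();t=np.load('scene.npy',allow_pickle=True).item()
f=lambda u,z:onz(s,[[(u[0]+.5)/3-.5+240,(u[1]+.5)/3-.5+190]],z)[0]
for n,h,p,k in (('a',(629,181),(612,313),(643,132)),('b',(355,107),(381,237),(353,56)),('c',(120,325),(237,384),(75,300))):
    A=f(h,49);P=f(p,10);K=f(k,78);d=A-P;e=K-A
    print(n,'axis',A.round(1),'pocket',P.round(1),'dist',np.hypot(*d[:2]).round(1),'dir',np.degrees(np.arctan2(d[1],d[0])).round(1),'knob',K.round(1),np.hypot(*e[:2]).round(1),np.degrees(np.arctan2(e[1],e[0])).round(1))
D=f((461,367),54);print('dog',D)
# scene: dog top ellipse centre
print(proj(t,[D,[D[0],D[1],0]]).round(1))
o1,d1=ray(s,[[393.3,312]]);print(onz(t,[[339.5,324.5]],54))
st=sensors.sense();print(st['tool_pos'],Ro.from_euler('xyz',st['tcp_rot'],degrees=True).as_matrix().round(3))
E
python3 m2.py
```

```text
a axis [567.9 -56.5  49. ] pocket [478.2 -51.9  10. ] dist 89.9 dir -2.9 knob [597.5 -60.   78. ] 29.8 -6.9
b axis [615.8 138.2  49. ] pocket [529.  115.3  10. ] dist 89.7 dir 14.8 knob [645.7 142.1  78. ] 30.1 7.5
c axis [457.3 298.4  49. ] pocket [421.  216.3  10. ] dist 89.8 dir 66.2 knob [470.9 327.7  78. ] 32.3 65.2
dog [434.16804151  63.01406584  54.        ]
[[339.3 323.8]
 [338.  342.2]]
[[433.11329953  61.48496618  54.        ]]
[266.5196618  536.98491622 230.31698715] [[-0.896  0.445 -0.001]
 [ 0.445  0.896 -0.001]
 [ 0.    -0.002 -1.   ]]
```

The geometry holds: axis to pocket is 89.8 mm on all three blocks. I'll start with wheel c, using the fingers shut.

play_rows:
  motion:
    - [[-25.1,-9.6,8,0,0,0],[-25.1,-9.6,8,0,0,0],[-25.1,-9.6,8,0,0,0],[-25.1,-9.6,8,0,0,0],[-25.1,-9.6,8,0,0,0]]
  jaw: 0
  squeeze: 20

```text
time: 0.6
tool_pos: [429.9, 359.6, 159.1]
tcp_rot: [-180.0, -0.0, 153.6]
ft_force: [-0.0, 0.1, -0.1]
finger_gap: 12.2
grip_force: 0.0
```

play_rows:
  motion:
    - [[0,0,0,0,0,0],[0,0,0,0,0,0]]

```text
time: 0.8
tool_pos: [429.3, 360.0, 159.0]
tcp_rot: [-179.9, -0.1, 153.4]
ft_force: [0.3, 0.5, 0.6]
finger_gap: 0.1
grip_force: 0.0
```

play_rows:
  motion:
    - [[-2.6,-1.0,5,0,0,0],[-2.6,-1.0,10,0,0,0],[-2.6,-1.0,10.3,0,0,0],[-2.6,-1.0,10.3,0,0,0]]

```text
time: 1.2
tool_pos: [445.6, 340.8, 55.3]
tcp_rot: [-179.8, -0.2, 153.7]
ft_force: [-0.7, -0.2, 0.3]
finger_gap: 0.4
grip_force: 0.0
```

```bash
python3 - <<'E'
from h import *
s=optics.snapshot('wrist');save('pics/w1.png',s);print(sensors.sense()['tool_pos'])
E
```

```text
[447.31818276 341.87090057  57.73790779]
```

View pics/w1.png

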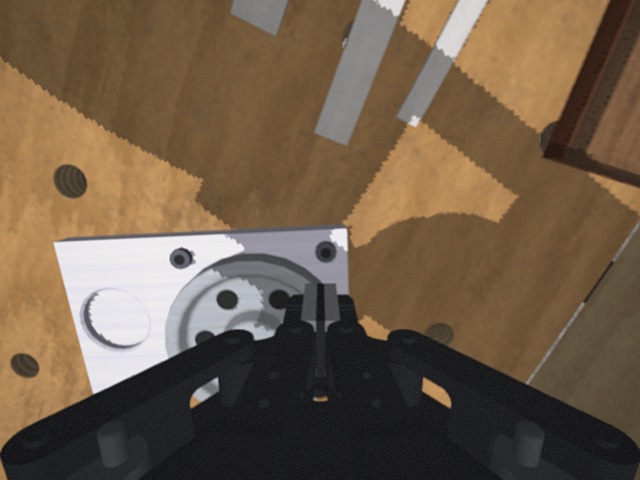

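The picture shows the fingers beside wheel c, with the knob hidden behind them on tool -x. Advance gently.

play_rows:
  motion:
    - [[-0.2,0,0,0,0,0],[-0.35,0,0,0,0,0],[-0.5,0,0,0,0,0],[-0.6,0,0,0,0,0],[-0.7,0,0,0,0,0]]

```text
time: 1.75
tool_pos: [454.6, 337.7, 57.5]
tcp_rot: [180.0, 0.0, 153.6]
ft_force: [-0.1, 0.7, -0.0]
finger_gap: 0.3
grip_force: 0.0
```

play_rows:
  motion:
    - [[-0.1,0,0,0,0,0],[-0.15,0,0,0,0,0],[-0.2,0,0,0,0,0]]

```text
time: 2.05
tool_pos: [456.1, 336.6, 56.9]
tcp_rot: [-180.0, -0.0, 153.6]
ft_force: [0.6, 0.4, -0.7]
finger_gap: 0.0
grip_force: 0.0
```

play_rows:
  motion:
    - [[-0.1,0,0,0,0,0],[-0.2,0,0,0,0,0],[-0.3,0,0,0,0,0]]

```text
time: 2.35
tool_pos: [458.8, 335.4, 56.9]
tcp_rot: [-180.0, -0.0, 153.6]
ft_force: [-0.2, -0.2, 0.7]
finger_gap: 0.0
grip_force: 0.0
```

play_rows:
  motion:
    - [[-0.1,0,0,0,0,0],[-0.2,0,0,0,0,0]]

```text
time: 2.55
tool_pos: [460.6, 334.5, 56.9]
tcp_rot: [-180.0, -0.0, 153.6]
ft_force: [0.0, -0.2, -0.3]
finger_gap: -0.4
grip_force: 0.0
```

```bash
python3 - <<'E'
from h import *
s=optics.snapshot('scene');cv2.imwrite('pics/s1.png',cv2.resize(cv2.cvtColor(s['pixels'],4)[190:340,180:400],None,fx=3,fy=3))
E
```

```text
(no output)
```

View pics/s1.png

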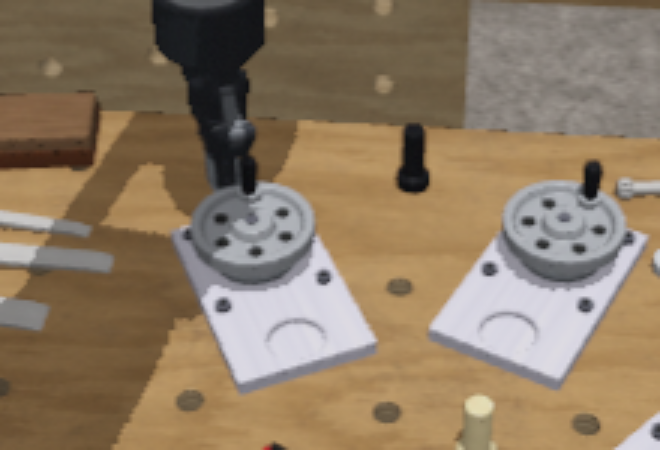

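Knob c has moved from scene pixel (260,247) to about (263,248) with no force felt, which looks free. Keep going slowly first, then turn it.

play_rows:
  motion:
    - [[-0.2,0,0,0,0,0],[-0.4,0,0,0,0,0],[-0.6,0,0,0,0,0]]

```text
time: 2.9
tool_pos: [466.1, 331.8, 57.0]
tcp_rot: [180.0, 0.0, 153.6]
ft_force: [0.3, 0.2, 0.2]
finger_gap: 0.3
grip_force: 0.0
```

```bash
cat > k.py <<'E'
from h import *
import sys
# knob = dark blob near wheel, cut at z=78 top in the scene view
ax=dict(a=(567.9,-56.5),b=(615.8,138.2),c=(457.3,298.4))
s=optics.snapshot('top');im=s['pixels'];V=im.max(2)
for n in sys.argv[1]:
    c=proj(s,[*ax[n],62])[0]
    w=np.zeros(V.shape,np.uint8);cv2.circle(w,tuple(int(v) for v in c.round()),25,1,-1)
    n_,l,st,ce=cv2.connectedComponentsWithStats(((V<55)*w).astype(np.uint8))
    for i in range(1,n_):
        if st[i,4]>8:
            K=onz(s,[ce[i]],66)[0];e=K[:2]-ax[n];print(n,st[i,4],ce[i].round(1),'r',np.hypot(*e).round(1),'ang',np.degrees(np.arctan2(e[1],e[0])).round(1))
if len(sys.argv)>2: cv2.imwrite(sys.argv[2],cv2.resize(cv2.cvtColor(im,4)[190:340,240:500],None,fx=3,fy=3))
E
python3 k.py c
```

```text
c 152 [279.1 299.8] r 5.2 ang 179.6
c 11 [275.1 310.4] r 27.9 ang 164.7
```

No force even after the tool reached the knob's original spot, so c is free. Give it a brisk push, then lift.

play_rows:
  motion:
    - [[-1.2,0,0,0,0,0],[-2.8,0,0,0,0,0],[-4.2,0,0,0,0,0],[-4.2,0,-4,0,0,0],[-4.2,0,-8,0,0,0]]

```text
time: 3.45
tool_pos: [503.7, 311.3, 136.0]
tcp_rot: [-179.8, -0.1, 153.5]
ft_force: [0.8, 1.1, 1.8]
finger_gap: 0.0
grip_force: 0.0
```

play_rows:
  motion:
    - [[-4,-1.3,0,0,0,8],[-8,-2.5,0,0,0,16],[-12,-3.8,0,0,0,24],[-16,-5,0,0,0,32],[-19.2,-6,0,0,0,40]]

```text
time: 3.95
tool_pos: [651.3, 170.9, 137.0]
tcp_rot: [180.0, 0.0, 113.2]
ft_force: [0.4, 1.3, 0.5]
finger_gap: -0.1
grip_force: 0.0
```

play_rows:
  motion:
    - [[0,0,0,0,0,8],[0,0,0,0,0,16],[0,0,0,0,0,23.6],[0,0,0,0,0,23.6]]

```text
time: 4.35
tool_pos: [649.7, 172.7, 136.8]
tcp_rot: [180.0, 0.0, 89.8]
ft_force: [-0.1, 0.6, -0.1]
finger_gap: 0.0
grip_force: 0.0
```

```bash
python3 k.py abc pics/t2.png; python3 -c "
from h import *
s=sensors.sense();print(s['tool_pos'],s['tcp_rot'])"
```

```text
a 31 [453.3 233.8] r 32.2 ang -8.8
b 131 [347.7 209.6] r 37.5 ang 38.2
b 26 [357.7 208.3] r 32.9 ang 4.2
c 12 [282.5 286.5] r 23.1 ang -14.9
c 11 [270.9 290.4] r 22.2 ang 52.0
c 13 [291.6 294.6] r 26.0 ang -76.2
c 9 [268.1 302.3] r 24.8 ang 116.2
c 33 [290.9 308.2] r 32.8 ang -131.2
c 14 [277.  310.6] r 27.4 ang 172.7
[649.56821308 173.02605173 136.81466316] [1.79995311e+02 8.78399282e-03 9.01069624e+01]
```

View pics/t2.png

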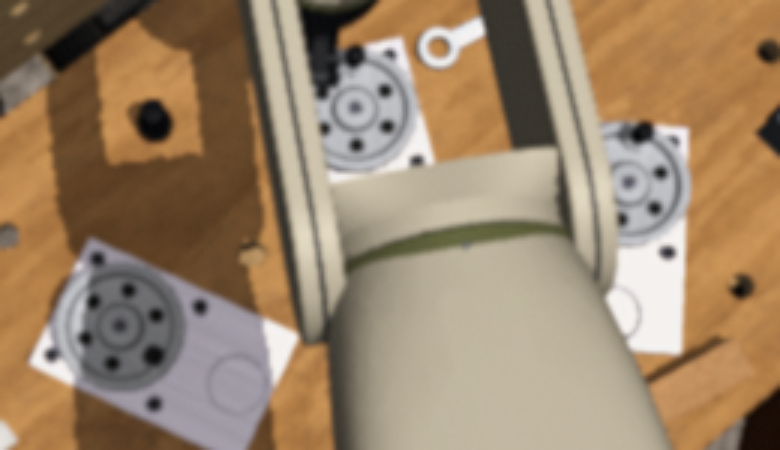

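Knob c now sits at -131°, a turn of about 196°, so c is free and done. Knob b is at 4°. Descend beside it and feel.

play_rows:
  motion:
    - [[0,0,4,0,0,0],[0,0,8,0,0,0],[0,0,8,0,0,0],[-0.5,0,8,0,0,0],[-0.9,0,8,0,0,0]]

```text
time: 4.9
tool_pos: [650.7, 164.8, 59.8]
tcp_rot: [179.8, -0.0, 90.1]
ft_force: [0.1, 0.3, 0.4]
finger_gap: 0.2
grip_force: 0.0
```

play_rows:
  motion:
    - [[-0.1,0,0,0,0,0],[-0.2,0,0,0,0,0],[-0.3,0,0,0,0,0]]

```text
time: 5.2
tool_pos: [649.6, 162.1, 58.4]
tcp_rot: [179.9, -0.0, 90.0]
ft_force: [-0.1, -1.3, -0.8]
finger_gap: 0.3
grip_force: 0.0
```

play_rows:
  motion:
    - [[-0.1,0,0,0,0,0],[-0.2,0,0,0,0,0]]

```text
time: 5.4
tool_pos: [648.8, 160.0, 57.1]
tcp_rot: [180.0, -0.0, 90.0]
ft_force: [0.1, 0.4, -0.6]
finger_gap: 0.4
grip_force: 0.0
```

play_rows:
  motion:
    - [[-0.1,0,0,0,0,0],[-0.2,0,0,0,0,0]]

```text
time: 5.6
tool_pos: [648.8, 158.0, 56.8]
tcp_rot: [-180.0, 0.0, 90.0]
ft_force: [-0.4, 0.9, 0.6]
finger_gap: -0.2
grip_force: 0.0
```

play_rows:
  motion:
    - [[-0.1,0,0,0,0,0],[-0.15,0,0,0,0,0]]

```text
time: 5.8
tool_pos: [648.8, 157.1, 56.9]
tcp_rot: [180.0, -0.1, 90.0]
ft_force: [0.8, 4.4, -0.5]
finger_gap: -0.1
grip_force: 2.2
```

play_rows:
  motion:
    - [[0,0,0,0,0,0],[0,0,0,0,0,0]]

```text
time: 6.0
tool_pos: [648.8, 157.1, 56.9]
tcp_rot: [180.0, -0.0, 90.0]
ft_force: [0.3, 5.3, -0.9]
finger_gap: 0.0
grip_force: 2.3
```

A steady 5 N with no motion means wheel b binds. Back off, and go and test wheel a.

play_rows:
  motion:
    - [[0.8,0,0,0,0,0],[1.0,0,-4,0,0,0],[1.0,0,-8,0,0,0],[-2,-1,-8,0,0,0],[-6.5,-2.5,-8,0,0,0]]

```text
time: 6.5
tool_pos: [625.5, 92.8, 139.7]
tcp_rot: [179.7, 0.0, 90.2]
ft_force: [0.2, -2.1, 0.1]
finger_gap: -0.0
grip_force: 0.0
```

play_rows:
  motion:
    - [[-4.5,-1,0,0,0,0],[-9,-2,0,0,0,0],[-12.6,-2.3,0,0,0,0],[-12.6,-2.3,0,0,0,0]]

```text
time: 6.9
tool_pos: [600.3, -39.1, 137.3]
tcp_rot: [180.0, 0.1, 89.7]
ft_force: [-0.9, -0.3, -0.6]
finger_gap: 0.3
grip_force: 0.0
```

```bash
python3 k.py ab; python3 -c "
from h import *
s=sensors.sense();print(s['tool_pos'],s['tcp_rot'],s['joint_pos'])"
```

```text
a 59 [451.2 229.9] r 40.0 ang -0.9
b 39 [357.8 208.4] r 32.8 ang 3.5
b 14 [346.7 220.5] r 25.7 ang 76.5
b 12 [347.5 232.5] r 30.2 ang 130.5
b 9 [358. 238.] r 30.7 ang 178.4
[600.6202047  -36.8779623  137.22817198] [1.79997190e+02 5.43332504e-02 8.97817400e+01] [-8.36196861e+00  1.12426047e+01  9.10587102e+01 -5.46440584e-02
  7.76882125e+01 -8.13206300e+00]
```

play_rows:
  motion:
    - [[0.6,0,4,0,0,0],[0.6,0,8,0,0,0],[0.6,0,8,0,0,0],[0.3,0,8,0,0,0],[0.1,0,8,0,0,0]]

```text
time: 7.45
tool_pos: [602.7, -33.4, 59.6]
tcp_rot: [179.8, 0.0, 90.0]
ft_force: [-0.1, -0.4, -0.4]
finger_gap: -0.0
grip_force: 0.0
```

play_rows:
  motion:
    - [[-0.1,0,0,0,0,0],[-0.2,0,0,0,0,0],[-0.3,0,0,0,0,0]]

```text
time: 7.75
tool_pos: [601.6, -36.7, 58.2]
tcp_rot: [179.9, 0.0, 90.0]
ft_force: [-0.4, -0.8, -0.1]
finger_gap: -0.6
grip_force: 0.0
```

play_rows:
  motion:
    - [[-0.1,0,0,0,0,0],[-0.2,0,0,0,0,0]]

```text
time: 7.95
tool_pos: [600.9, -38.6, 57.1]
tcp_rot: [180.0, 0.0, 90.0]
ft_force: [-0.7, -0.0, -0.8]
finger_gap: -0.1
grip_force: 0.0
```

play_rows:
  motion:
    - [[-0.1,0,0,0,0,0],[-0.2,0,0,0,0,0]]

```text
time: 8.15
tool_pos: [600.8, -40.5, 56.9]
tcp_rot: [-180.0, -0.0, 90.0]
ft_force: [0.3, 0.2, -0.1]
finger_gap: 0.0
grip_force: 0.0
```

play_rows:
  motion:
    - [[-0.1,0,0,0,0,0],[-0.2,0,0,0,0,0]]

```text
time: 8.35
tool_pos: [600.8, -42.5, 56.9]
tcp_rot: [-180.0, -0.0, 90.0]
ft_force: [-0.5, -0.1, -0.1]
finger_gap: 0.1
grip_force: 0.0
```

play_rows:
  motion:
    - [[-0.1,0,0,0,0,0],[-0.2,0,0,0,0,0]]

```text
time: 8.55
tool_pos: [600.8, -44.5, 56.9]
tcp_rot: [-180.0, -0.0, 90.0]
ft_force: [-0.8, 0.6, 0.5]
finger_gap: -0.1
grip_force: 0.0
```

play_rows:
  motion:
    - [[-0.1,0,0,0,0,0],[-0.2,0,0,0,0,0]]

```text
time: 8.75
tool_pos: [600.8, -46.5, 57.0]
tcp_rot: [180.0, -0.0, 90.0]
ft_force: [-0.4, 0.4, 0.1]
finger_gap: -0.0
grip_force: 0.1
```

play_rows:
  motion:
    - [[-0.1,0,0,0,0,0],[-0.2,0,0,0,0,0]]

```text
time: 8.95
tool_pos: [600.8, -48.5, 57.0]
tcp_rot: [180.0, 0.0, 90.0]
ft_force: [0.1, 0.6, 0.0]
finger_gap: 0.2
grip_force: 0.0
```

Well past contact with no force, so wheel a is free. Give it the same brisk push.

play_rows:
  motion:
    - [[-0.8,0,0,0,0,0],[-2.1,0,0,0,0,0],[-3.7,0,0,0,0,0],[-5.1,0,0,0,0,0],[-5.1,0,-4,0,0,0]]

```text
time: 9.45
tool_pos: [596.1, -101.4, 90.8]
tcp_rot: [-179.4, -0.1, 89.9]
ft_force: [-0.5, -0.0, 0.2]
finger_gap: -0.0
grip_force: 0.0
```

play_rows:
  motion:
    - [[0,0,-4,0,0,0],[2,-4,-6,0,0,0],[4,-8,-6,0,0,0],[6,-12,-6,0,0,0]]
  jaw: 0.6

```text
time: 9.85
tool_pos: [480.4, -40.3, 158.0]
tcp_rot: [179.9, 0.0, 89.9]
ft_force: [-0.2, 0.6, 0.0]
finger_gap: 51.4
grip_force: 0.0
```

```bash
python3 - <<'E'
from h import *
st=sensors.sense();print(st['tool_pos'],st['tcp_rot'],st['finger_gap'])
s=optics.snapshot('scene');cv2.imwrite('pics/s3.png',cv2.cvtColor(s['pixels'],4)[200:440,200:540])
s=optics.snapshot('wrist');cv2.imwrite('pics/w3.png',cv2.cvtColor(s['pixels'],4))
a=cv2.imread('pics/s3.png');b=cv2.imread('pics/w3.png')
cv2.imwrite('pics/m3.png',np.hstack([cv2.resize(a,(480,340)),cv2.resize(b,(320,240),interpolation=3) if 0 else cv2.copyMakeBorder(cv2.resize(b,(320,240)),0,100,0,0,0)]))
E
python3 k.py ab
```

```text
[480.36627966 -40.25736666 157.98746779] [1.79881103e+02 2.57680229e-02 8.99132821e+01] 51.385549922612356
a 548 [464.5 254.3] r 30.2 ang -112.1
b 26 [357.7 208.3] r 32.9 ang 4.2
b 13 [368.6 231.6] r 26.8 ang -127.9
b 12 [358.5 238. ] r 30.6 ang -179.7
```

View pics/m3.png

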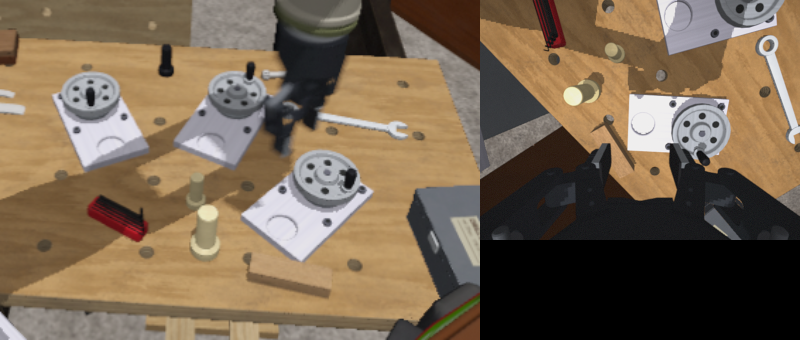

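Knob a is now near scene pixel (447,326). The wrist view shows the dogs clearly. I'll measure knob a's angle and the dog from the wrist picture while I move towards the dog.

play_rows:
  motion:
    - [[3,-2,0,0,0,0],[6,-4,0,0,0,0],[6,-4,0,0,0,0],[6,-4,0,0,0,0]]

```text
time: 10.4
tool_pos: [442.0, 20.0, 157.7]
tcp_rot: [179.9, 0.0, 90.0]
ft_force: [-0.3, -0.1, 0.6]
finger_gap: 51.3
grip_force: 0.0
```

```bash
python3 - <<'E'
from h import *
s=optics.snapshot('scene');h=cv2.cvtColor(s['pixels'],cv2.COLOR_RGB2HSV).astype(int)
c=proj(s,[567.9,-56.5,62])[0];w=np.zeros(h.shape[:2],np.uint8);cv2.circle(w,tuple(int(v) for v in c),40,1,-1)
n,l,st,ce=cv2.connectedComponentsWithStats(((h[...,2]<50)*w).astype(np.uint8))
for i in range(1,n):
    if st[i,4]>25: e=onz(s,[ce[i]],64)[0][:2]-[567.9,-56.5];print('a',st[i],np.hypot(*e),np.degrees(np.arctan2(e[1],e[0])))
st_=sensors.sense();print(st_['tool_pos'],st_['tcp_rot'])
s=optics.snapshot('wrist');save('pics/w4.png',s);h=cv2.cvtColor(s['pixels'],cv2.COLOR_RGB2HSV).astype(int)
o,_=ray(s,[[320,240]]);print('cam',o)
# brute project expected dog
m=((h[...,1]<120)&(h[...,1]>25)&(h[...,2]>130)&(h[...,0]>15)&(h[...,0]<35)).astype(np.uint8)
n,l,st,ce=cv2.connectedComponentsWithStats(cv2.morphologyEx(m,cv2.MORPH_OPEN,np.ones((5,5))))
for i in range(1,n):
    if st[i,4]>150: print('dog?',st[i],ce[i],onz(s,[ce[i]],30)[0].round(1))
E
```

```text
a [442 319  10  14  89] 33.580305879412926 -97.45097730650451
[442.15719888  19.6993532  157.67786059] [1.79901843e+02 3.39488118e-02 8.99939136e+01]
cam [441.62992637  87.936054   299.70595669]
dog? [293 171  33  27 657] [308.12480974 183.57534247] [432.7  61.2  30. ]
dog? [232 227  45  38 599] [257.63439065 240.68280467] [391.3  15.4  30. ]
dog? [219 264  38  27 701] [238.0128388  276.67902996] [373.5 -15.7  30. ]
```

View pics/w4.png

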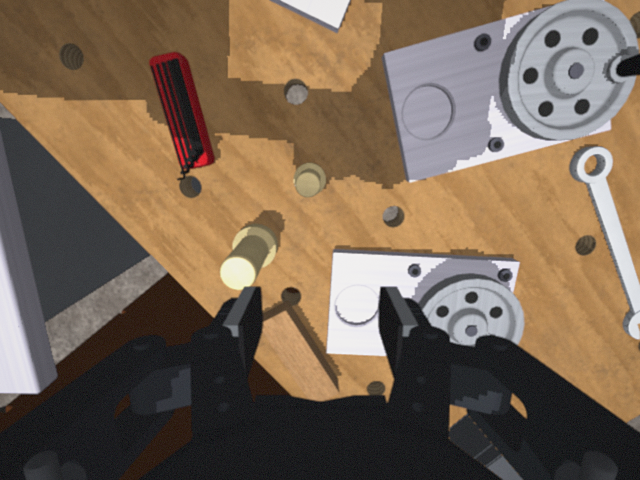

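Knob a is at -97° and started near -9°, so it turned only about 88°. That is too marginal, so I'll push it further the same way. The dog shows at (308,183), which is (433,61).

play_rows:
  motion:
    - [[-2.5,3.8,0,0,0,0],[-5.5,7.6,0,0,0,0],[-8.5,11.4,0,0,0,0],[-11.2,15.2,0,0,0,0],[-11.2,15.2,0,0,0,0]]
  jaw: 0

```text
time: 11.0
tool_pos: [595.7, -96.5, 153.9]
tcp_rot: [-179.9, 0.0, 89.8]
ft_force: [-1.5, -0.0, 0.3]
finger_gap: 0.1
grip_force: 0.0
```

play_rows:
  motion:
    - [[0,0,4,0,0,0],[0,0,8,0,0,0],[0,0,10,0,0,0],[0,0,10,0,0,0]]

```text
time: 11.4
tool_pos: [589.6, -91.6, 52.4]
tcp_rot: [-179.6, -0.1, 89.9]
ft_force: [-0.1, 0.4, 0.1]
finger_gap: -0.2
grip_force: 0.0
```

play_rows:
  motion:
    - [[0,-0.6,0,0,0,0],[0,-1.2,0,0,0,0],[0,-1.8,0,0,0,0],[0,-2.4,0,0,0,0]]

```text
time: 11.8
tool_pos: [569.2, -91.7, 58.6]
tcp_rot: [179.9, 0.0, 90.0]
ft_force: [-0.3, -1.0, 0.7]
finger_gap: -0.2
grip_force: 0.0
```

play_rows:
  motion:
    - [[0,-1.0,0,0,0,0],[0,-2.4,0,0,0,0],[0,-3.9,0,0,0,0],[0,-3.9,-4,0,0,0],[0,-3.9,-8,0,0,0]]

```text
time: 12.3
tool_pos: [527.2, -91.0, 136.3]
tcp_rot: [-179.8, -0.1, 90.0]
ft_force: [0.7, -0.2, -0.1]
finger_gap: -0.0
grip_force: 0.0
```

play_rows:
  motion:
    - [[4,-2,-2,0,0,0],[8,-4,-2,0,0,0],[12,-6,-2,0,0,0],[15.4,-9.6,-2,0,0,0],[15.4,-9.6,-2,0,0,0]]
  jaw: 0.6

```text
time: 12.8
tool_pos: [429.5, 65.7, 156.0]
tcp_rot: [-179.9, -0.1, 90.2]
ft_force: [0.2, -1.1, -0.0]
finger_gap: 51.3
grip_force: 0.0
```

```bash
python3 - <<'E'
from h import *
s=optics.snapshot('scene');h=cv2.cvtColor(s['pixels'],cv2.COLOR_RGB2HSV).astype(int)
c=proj(s,[567.9,-56.5,62])[0];w=np.zeros(h.shape[:2],np.uint8);cv2.circle(w,tuple(int(v) for v in c),40,1,-1)
n,l,st,ce=cv2.connectedComponentsWithStats(((h[...,2]<50)*w).astype(np.uint8))
for i in range(1,n):
    if st[i,4]>25: e=onz(s,[ce[i]],64)[0][:2]-[567.9,-56.5];print('a',st[i],np.hypot(*e),np.degrees(np.arctan2(e[1],e[0])))
s=sensors.sense();print(s['tool_pos'],s['tcp_rot'],s['finger_gap'])
E
```

```text
a [423 321   8  14  77] 36.70348377836674 -168.03098033920656
[431.6130198   64.20862809 156.67436659] [-1.79996887e+02 -1.06733155e-02  9.02047558e+01] 51.12635175539841
```

Knob a is now at -168°, about 159° in total, so both free wheels are done. Next, grasp the dog.

play_rows:
  motion:
    - [[-0.25,0.15,4,0,0,0],[-0.25,0.15,7.5,0,0,0],[-0.25,0.15,7.5,0,0,0],[-0.25,0.15,7.5,0,0,0]]
  jaw: 0.5

```text
time: 13.25
tool_pos: [435.1, 59.5, 82.2]
tcp_rot: [-179.9, 0.0, 90.0]
ft_force: [0.0, 0.3, 1.1]
finger_gap: 42.8
grip_force: 0.0
```

```bash
python3 - <<'E'
from h import *
s=sensors.sense();print(s['tool_pos'],s['tcp_rot'],s['finger_gap'])
s=optics.snapshot('wrist');save('pics/w5.png',s)
h=cv2.cvtColor(s['pixels'],cv2.COLOR_RGB2HSV).astype(int)
m=((h[...,1]<120)&(h[...,1]>25)&(h[...,2]>110)&(h[...,0]>15)&(h[...,0]<35)).astype(np.uint8)
n,l,st,ce=cv2.connectedComponentsWithStats(cv2.morphologyEx(m,cv2.MORPH_OPEN,np.ones((5,5))))
for i in range(1,n):
    if st[i,4]>150: print('dog?',st[i],ce[i],onz(s,[ce[i]],40)[0].round(1))
E
```

```text
[435.11485051  59.49125096  82.2365799 ] [-1.79921349e+02  1.13191593e-02  8.99588707e+01] 42.772444454828296
dog? [297 231  43  32 642] [318.47040498 244.15264798] [435.2  76.1  40. ]
dog? [301 257  34  35 859] [318.84633295 274.33527357] [435.4  58.1  40. ]
```

View pics/w5.png

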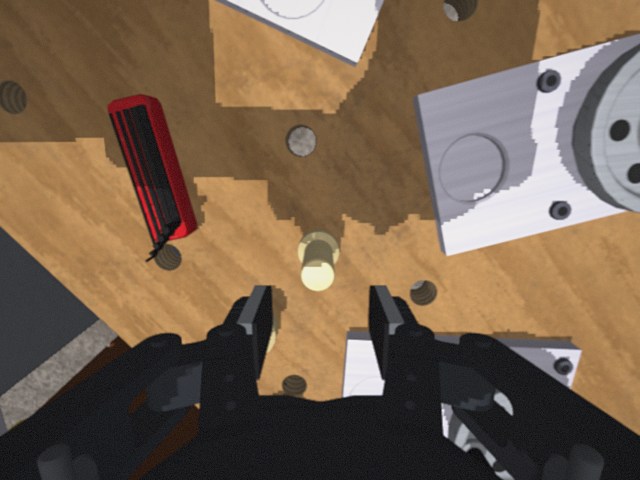

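The dog's top is at (318,276), centred between the fingers, at about (435,62). Descend with a +2.5 mm correction and grip.

play_rows:
  motion:
    - [[0.25,0,3,0,0,0],[0.25,0,6,0,0,0],[0.25,0,6.1,0,0,0],[0.25,0,6.1,0,0,0]]

```text
time: 13.7
tool_pos: [436.2, 62.4, 22.5]
tcp_rot: [180.0, 0.0, 90.0]
ft_force: [-1.1, -0.6, 0.9]
finger_gap: 43.0
grip_force: 0.0
```

play_rows:
  motion:
    - [[0,0,0,0,0,0],[0,0,0,0,0,0],[0,0,0,0,0,0],[0,0,0,0,0,0],[0,0,0,0,0,0]]
  jaw: 0
  squeeze: 30

```text
time: 14.2
tool_pos: [437.3, 62.5, 23.5]
tcp_rot: [179.8, 0.0, 90.0]
ft_force: [-2.0, -0.5, 6.2]
finger_gap: 21.7
grip_force: 29.2
```

play_rows:
  motion:
    - [[0,0,-3,0,0,0],[0,0,-7,0,0,0],[2,3.5,-7,0,0,0],[4,7,-7,0,0,0],[5.28,9.15,-7,0,0,0]]

```text
time: 14.7
tool_pos: [530.4, 116.7, 94.2]
tcp_rot: [179.7, -0.1, 90.0]
ft_force: [-0.8, -0.2, -0.1]
finger_gap: 21.2
grip_force: 29.9
```

play_rows:
  motion:
    - [[0,0,0,0,0,0],[0,0,0,0,0,0],[0,0,0,0,0,0]]

```text
time: 15.0
tool_pos: [526.2, 115.0, 91.2]
tcp_rot: [-180.0, 0.0, 90.0]
ft_force: [-0.5, -1.2, -1.0]
finger_gap: 21.3
grip_force: 29.9
```

```bash
python3 - <<'E'
from h import *
s=sensors.sense();print(s['tool_pos'],s['tcp_rot'],s['finger_gap'])
a=optics.snapshot('scene');b=optics.snapshot('wrist')
A=cv2.cvtColor(a['pixels'],4)[200:350,290:440];B=cv2.cvtColor(b['pixels'],4)[100:400,150:550]
cv2.imwrite('pics/m5.png',np.hstack([cv2.resize(A,(400,400)),cv2.copyMakeBorder(B,0,100,0,0,0)]))
E
```

```text
[526.22519174 114.96982173  91.20979807] [-1.79979291e+02  1.46915855e-02  8.99928173e+01] 21.282815442669484
```

View pics/m5.png

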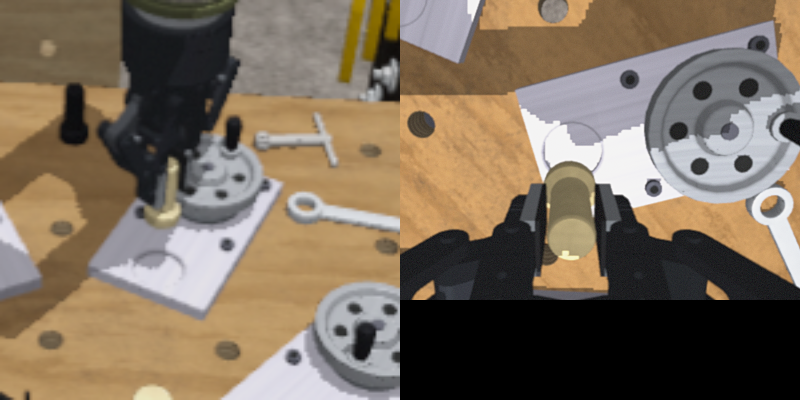

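The dog is held upright. Correct +2.6 mm in x, then lower it towards the pocket.

play_rows:
  motion:
    - [[0,0.26,2,0,0,0],[0,0.26,4,0,0,0],[0,0.26,5.2,0,0,0],[0,0.26,5.2,0,0,0],[0,0.26,5.2,0,0,0]]

```text
time: 15.6
tool_pos: [529.3, 115.2, 39.3]
tcp_rot: [-180.0, 0.0, 90.0]
ft_force: [-0.4, 1.3, -0.8]
finger_gap: 21.1
grip_force: 29.9
```

play_rows:
  motion:
    - [[0,0,0.2,0,0,0],[0,0,0.4,0,0,0],[0,0,0.6,0,0,0],[0,0,0.6,0,0,0]]

```text
time: 16.0
tool_pos: [529.4, 115.3, 32.9]
tcp_rot: [-180.0, 0.0, 90.0]
ft_force: [-0.6, -0.3, -1.4]
finger_gap: 21.2
grip_force: 29.9
```

play_rows:
  motion:
    - [[0,0,0.1,0,0,0],[0,0,0.2,0,0,0],[0,0,0.3,0,0,0],[0,0,0.3,0,0,0]]

```text
time: 16.4
tool_pos: [529.3, 115.3, 29.8]
tcp_rot: [-180.0, 0.0, 90.0]
ft_force: [0.9, 0.8, -1.0]
finger_gap: 21.4
grip_force: 29.9
```

play_rows:
  motion:
    - [[0,0,0.1,0,0,0],[0,0,0.1,0,0,0]]

```text
time: 16.6
tool_pos: [529.5, 115.4, 29.6]
tcp_rot: [-180.0, 0.0, 90.0]
ft_force: [-3.1, -0.2, 5.3]
finger_gap: 20.9
grip_force: 30.7
```

Floor contact came at the expected height. Release and lift.

play_rows:
  motion:
    - [[0,0,0,0,0,0],[0,0,0,0,0,0],[0,0,0,0,0,0],[0,0,0,0,0,0]]
  jaw: 0.4

```text
time: 17.0
tool_pos: [529.4, 115.3, 28.9]
tcp_rot: [-180.0, 0.0, 90.0]
ft_force: [-0.9, 0.2, -0.1]
finger_gap: 34.0
grip_force: 0.0
```

play_rows:
  motion:
    - [[0,0,-2,0,0,0],[0,0,-5,0,0,0],[0,0,-9,0,0,0],[0,0,-13,0,0,0],[0,0,-17,0,0,0]]

```text
time: 17.5
tool_pos: [529.1, 115.3, 200.4]
tcp_rot: [-180.0, 0.0, 90.0]
ft_force: [0.7, 0.3, 0.3]
finger_gap: 33.9
grip_force: 0.0
```

play_rows:
  motion:
    - [[4,-2,0,0,0,0],[8,-4,0,0,0,0],[12,-6,0,0,0,0],[16,-8,0,0,0,0],[16,-8,0,0,0,0]]

```text
time: 18.0
tool_pos: [446.9, 279.5, 199.0]
tcp_rot: [-180.0, -0.1, 90.3]
ft_force: [0.3, 0.0, 0.2]
finger_gap: 34.2
grip_force: 0.0
```

```bash
python3 - <<'E'
from h import *
a=optics.snapshot('scene');cv2.imwrite('pics/end.png',cv2.resize(cv2.cvtColor(a['pixels'],4)[200:420,190:500],None,fx=2.5,fy=2.5))
E
```

```text
(no output)
```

View pics/end.png

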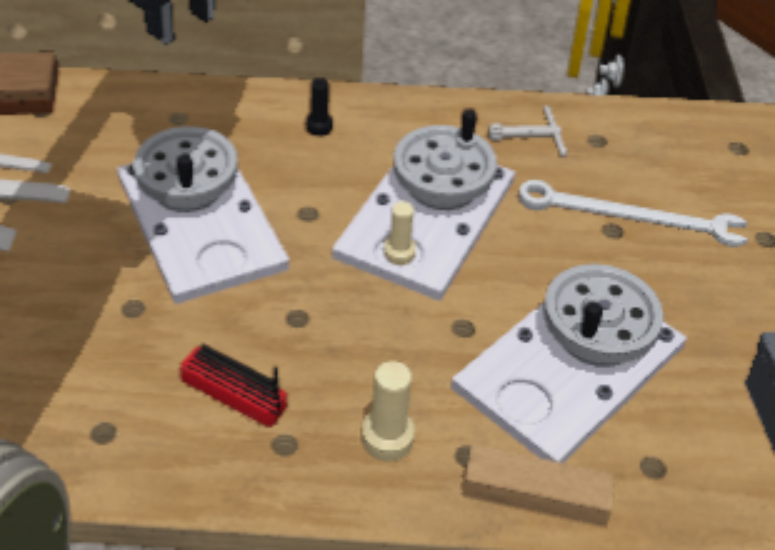

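The final view shows the dog upright in pocket b at (400,235). Knobs a and c are well round, knob b hasn't moved, and the other tools lie where they were.

```bash
python3 -c "
from bench import job
print(job.hand_in())"
```

```text
the job is handed in; nothing more can be done
None
```

Wheel b binds: I stopped at about 5 N and it did not turn. Wheels a and c run free and were turned about 160° and 195°, the bench dog stands upright and released in pocket b, and the job is handed in.

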